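# Refill the biscuit canister from the tray

## Task

Refill the biscuit canister: turn its cover anticlockwise to unlock it, lift it off and lay it knob up on the cork trivet. Then put the stray biscuits from the counter onto the steel tray with the others, lift the tray by its wooden handle with all the biscuits aboard, and tip it over the canister so that every biscuit slides in. Set the tray level back on the counter, put the cover back on and turn it clockwise until it locks, leaving the tins, jar and rabbit lantern undisturbed.

Things in the scene. Friction and masses are not known exactly. Their poses are not given: they have to be found in the camera images.
- canister: Reddish stoneware canister, round, fixed: outer diameter 140 mm, 80 mm high, walls 4 mm, floor 6 mm thick. Origin at the centre of its underside, z up. Two steel keepers stand outside its wall on its own +x and -x sides: 38 mm wide, outer face 97 mm from the axis, top 95.5 mm above the counter.
- mouth (a point): Centre of the canister's open mouth, 132 mm wide, at rim height (80 mm above its underside).
- keeper (a point): Middle of the underside of the overhang of the canister's +x keeper (83.5, 0, 89.5 mm in the canister's frame); the -x one is its mirror image by a half turn. The overhang reaches in to 76 mm from the axis, so it holds a cover tab down. A stop closes the keeper's clockwise end (seen from above).
- cover: Round wooden cover of the canister, loose, about 200 g. Origin at the centre of its underside, z up: rubber plug 122 mm across and 8 mm deep, then a wooden disc 141 mm across at z 8 to 14 mm. Seated on the rim its origin is 72 mm above the canister's origin; the plug has about 3 mm of play all round. It starts seated and locked and turns easily.
- cover_tab (a point): Tip of the steel tab on the cover's own +x side (86, 0, 11 mm in its frame): 24 mm wide, 6 mm thick; a twin is on -x. Locked: tabs under the keepers, cover x along canister x either way round; clockwise the tabs meet the stops about 0.02 to 0.06 rad past that. Turned anticlockwise by 0.5 to 2.5 rad from there the tabs are clear and the cover lifts out. 3.5 mm free height under the overhangs.
- cover_bar (a point): Middle of the wooden grip bar on top of the cover (0, 0, 33 mm in its frame): 50 mm long along the cover's own x, 12 mm thick along its y, z 14 to 48 mm.
- tray: Steel biscuit tray, loose, about 250 g, slippery (friction about 0.3): 160 mm long in its own x, 108 mm wide in y, floor 5 mm thick, walls 4 mm thick and 20 mm high (from the underside) at the -x end and both sides; the +x end is open, without a lip. Origin at the centre of its underside, z up.
- tray_lip (a point): Middle of the open +x edge of the tray, on its floor's top (80, 0, 5 mm in the tray's frame).
- tray_grip (a point): Centre of the tray's wooden bail handle (-10, 0, 67 mm in the tray's frame), a bar across the tray along its y: 108 mm long, 14 mm thick in x, from 54 to 80 mm above the underside; taken from above across its thickness. The biscuits pass under it.
- trivet: Round cork trivet fixed on the counter, 156 mm across, 6 mm thick; origin at the centre of its underside.
- biscuit1: Thick round biscuit, 30 mm across, 16 mm high, 20 g; origin at the centre of its underside, z along its axis; starts on the tray; may be absent.
- biscuit2: Thick round biscuit, 30 mm across, 16 mm high, 20 g; origin at the centre of its underside, z along its axis; starts on the tray; may be absent.
- biscuit3: Thick round biscuit, 30 mm across, 16 mm high, 20 g; origin at the centre of its underside, z along its axis; starts on the tray; may be absent.
- biscuit4: Thick round biscuit, 30 mm across, 16 mm high, 20 g; origin at the centre of its underside, z along its axis; starts on the tray; may be absent.
- biscuit5: Thick round biscuit, 30 mm across, 16 mm high, 20 g; origin at the centre of its underside, z along its axis; starts astray, flat on the counter; may be absent.
- biscuit6: Thick round biscuit, 30 mm across, 16 mm high, 20 g; origin at the centre of its underside, z along its axis; starts astray, flat on the counter; may be absent.
- biscuit7: Thick round biscuit, 30 mm across, 16 mm high, 20 g; origin at the centre of its underside, z along its axis; starts astray, flat on the counter; may be absent.
- tin1: Lower of two stacked blue round tins, 84 mm across, 60 mm high each; origin under its centre. Bystander, at the far side.
- tin2: Upper blue tin, on tin1.
- clip_jar: Glass jar with clip-on lid, 84 mm across, 112 mm high; bystander; origin under its centre.
- lantern: White plastic lantern shaped like a rabbit, 84 mm across, 157 mm high; bystander; origin under its centre.
Mind the look-alikes: they are no part of the job. Leave any pink look-alike of the biscuit2 alone.

How it is judged:
By the outcome, as a careful person would: the job done as asked, in the order asked, and still so for the second after the job is handed in, with the robot touching nothing.
Of biscuit1, biscuit2, biscuit3, biscuit4 only 2 to 4 are there at a start; the rules pass over those that are not, and their reading is None.
Of biscuit5, biscuit6, biscuit7 only 1 to 3 are there at a start; the rules pass over those that are not, and their reading is None.
At some moment in a run one of biscuit1, biscuit2, biscuit3, biscuit4, biscuit5, biscuit6, biscuit7, tray may be knocked a few centimetres aside while the robot is not near it.
It also fails if it takes over 210 s, if anything falls off the work surface, if the arm or the gripper's body presses on something with over 40 N, if the wrist force passes 120 N, or if a joint passes its speed limit or range.

## Robot

A 7-joint arm with a two-finger parallel gripper is mounted at the origin on the work surface. World frame = base frame: x ahead of the robot, y to its left, z up, the work surface at z = 0. Lengths are in mm, angles in rad, forces in N, time in s.
With the tool pointing down it reaches from about 425 to 875 mm from the base axis. Payload 4.7 kg.
Tool frame: the origin (TCP) lies midway between the tips of the shut fingers; the grasp point (between the pads) lies 19 mm behind it (robot.hold_point_z is the z of the grasp point in the tool frame, in mm); z points along the fingers, y is the line along which they close (so a half turn about z gives the same grasp; the last joint's range is limited). The gripper opens to 85 mm and grips with 20 to 120 N. Pads are 22 mm wide; open, the fingers measure 114 mm over their backs; the gripper's body (76 mm by 85 mm) begins 54 mm behind the grasp point. The pads swing forward as they close: fully open they stand 13 mm farther back than shut.
Start: joints at [-1.087, 0.321, -0.07, 1.45, 0.023, 1.371, -0.057], TCP at [294.289, 579.585, 231.349] pointing down, gripper open.
Joint ranges: [-2.86, 2.86], [-0.3, 2.09], [-1.38, 1.24], [0.06, 2.45], [-1.56, 4.7], [0.09, 2.05], [-2.69, 2.69]. Speed limits (rad/s): [2.57, 2.57, 3.14, 3.14, 3.14, 3.14, 3.14].

## Interface

Orientations are given as a unit quaternion [x, y, z, w].
In Python, from cell import robot, effector, imaging gives the robot as it stands. Calls block until the motion is done:
- robot.movep(position, orientation): joint-space move of the TCP to a pose.
- robot.servo_line(position, orientation=None, v=150): straight line of the TCP; orientation=None keeps the orientation; v is the mean speed in mm/s.
- robot.movej(angles): joint-space move.
- effector.set_gripper(opening, f_grip=None): finger opening in mm; f_grip is the grip in N (None keeps the last); returns when the fingers have stopped.
- robot.hold(seconds).
- robot.inverse_kinematics(position, orientation): joint angles nearest the present ones, or None.
- robot.sense(): the state.
- imaging.snapshot(name): name is "scene" or "top" or "wrist"; returns the picture (480x640x3 uint8, blue, green, red); there is no depth.
- imaging.camera_model(name): a dict with "intrinsics" (3x3 intrinsics, pixels), "R" (3x3) and "t" (3): a world point X has camera coordinates R X + t. Camera axes: x right, y down, z forward; pixel columns grow to the right and rows downward; lengths in mm; the calibration is good to about 2 mm. A picture is of the moment at which its call begins: read the wrist's pose just before it. camera_model takes no time and is no camera call; for the wrist camera it gives the pose at the moment of the call.
A pose or a line that the arm cannot do raises robot.PlanningError and nothing moves.
- robot.finish_job(): hands the job in; it is judged then, once.
The state is a dict: "time_s": time; "q": joint angles; "qd": joint speeds; "joint_torque": joint torques, N m; "eef_pos": TCP position; "tool_rot": TCP orientation; "force": force on the tool from outside, world axes, zero at the start; "moment": the same for the moment, N m; "finger_gap": finger opening in mm; "finger_force": force on a finger pad.
Only numpy, scipy, OpenCV 4.12 (cv2) and the standard library are available. Lean on these libraries where they do the work, as an engineer would, in place of code of your own. Each camera call takes 0.05 s, during which the arm holds its last target. There are 200 camera calls.

## Working session

There is one attempt and no reset: what is moved stays moved. The work goes in short steps, each a Python script; the robot and the scene stay as the last script left them, time stands still between calls to the robot, and variables do not carry over. Pictures are saved under pics/ and viewed, at most 14 in all, crops included, and the job is handed in when it is done.

```bash
ls; mkdir -p pics; python3 - <<'E'
from cell import robot, effector, imaging
import cv2
for n in ["scene","top"]:
    cv2.imwrite(f"pics/{n}0.png",imaging.snapshot(n)); m=imaging.camera_model(n); print(n,m)
print(robot.sense(),robot.hold_point_z)
E
```

```text
pics
scene {'intrinsics': array([[465.066542  ,   0.        , 322.13831455],
       [  0.        , 465.066542  , 237.56162318],
       [  0.        ,   0.        ,   1.        ]]), 'R': array([[-0.83832241,  0.54492663, -0.01644715],
       [ 0.43335136,  0.64776167, -0.62658712],
       [-0.33079017, -0.53240942, -0.77917782]]), 't': array([ 482.53204333, -226.99290707, 1158.68271705])}
top {'intrinsics': array([[461.12194008,   0.        , 318.23089673],
       [  0.        , 461.12194008, 231.90336571],
       [  0.        ,   0.        ,   1.        ]]), 'R': array([[-6.85805675e-03, -9.99976271e-01, -6.51106377e-04],
       [-9.80004702e-01,  6.85056707e-03, -1.98856365e-01],
       [ 1.98856107e-01, -7.25680924e-04, -9.80028429e-01]]), 't': array([ 38.54304868, 631.73682753, 841.45663455])}
{'time_s': 0.1, 'q': array([-1.08691464,  0.321745  , -0.07009331,  1.45155415,  0.02260016,
        1.37079453, -0.05693184]), 'qd': array([ 1.60717582e-04, -2.79343890e-03,  1.90016969e-04, -2.51850382e-03,
        1.70753759e-04, -1.35877137e-03,  1.52809266e-05]), 'joint_torque': array([-1.07398912e-04, -4.94875002e+01, -3.83944027e-01, -3.15214849e+01,
        1.31020855e-02,  7.39940529e-03, -1.52166228e-05]), 'eef_pos': array([294.07009677, 579.13651177, 230.33487493]), 'tool_rot': array([ 2.32734691e-01,  9.72539886e-01, -8.42871544e-04, -1.55100376e-04]), 'force': array([ 0.06915256,  0.59612251, -0.25326936]), 'moment': array([-0.01905048, -0.01204467,  0.05762581]), 'finger_force': 0.0, 'finger_gap': 85.26166718402985} -18.700000000000003
```

View pics/top0.png

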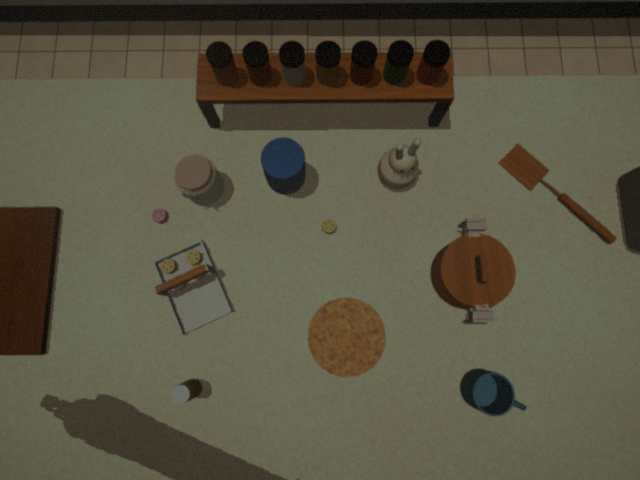

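View pics/scene0.png

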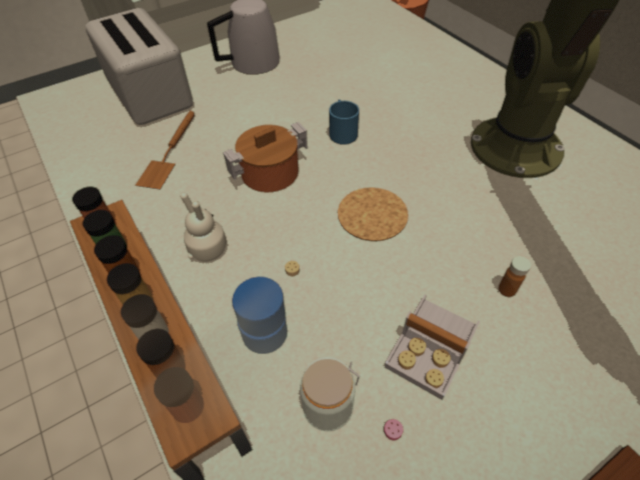

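The top view shows the tray at (194,287) with its open end down, the trivet at (347,337) and the cover at (478,270) with keepers at (475,225) and (481,315). One stray biscuit is at (329,227), and a pink decoy at (160,216). The scene view shows four biscuits on the tray. Next I'll write the helpers and measure.

```bash
cat > h.py <<'E'
from cell import robot, effector, imaging
import cv2, numpy as np
from scipy.spatial.transform import Rotation as Ro
def ray(m,u,v):
    d=m["R"].T@np.linalg.solve(m["intrinsics"],[u,v,1.]); return -m["R"].T@m["t"],d
def p2w(m,u,v,z):
    c,d=ray(m,u,v); return (c+d*(z-c[2])/d[2])
def proj(m,P):
    q=m["intrinsics"]@(m["R"]@np.asarray(P,float)+m["t"]); return q[:2]/q[2]
def blobs(mask,amin=20):
    cs,_=cv2.findContours(mask.astype(np.uint8),cv2.RETR_EXTERNAL,cv2.CHAIN_APPROX_NONE)
    return sorted([c for c in cs if cv2.contourArea(c)>=amin],key=cv2.contourArea,reverse=True)
def cen(c):
    M=cv2.moments(c); return M["m10"]/M["m00"],M["m01"]/M["m00"]
def down(yaw):  # tool z down, tool y (closing line) at world angle yaw
    y=np.array([np.cos(yaw),np.sin(yaw),0]); z=np.array([0,0,-1.]); x=np.cross(y,z)
    return Ro.from_matrix(np.c_[x,y,z])
E
python3 - <<'E'
from h import *
for n in ["top","scene"]:
    im=cv2.imread(f"pics/{n}0.png"); m=imaging.camera_model(n)
    hsv=cv2.cvtColor(im,cv2.COLOR_BGR2HSV); 
    for (u,v) in ([(329,227),(194,257),(160,216),(347,337),(460,260),(475,225),(205,305),(182,279),(120,120)] if n=="top" else [(292,268),(407,360),(393,430),(265,170),(236,168)]): print(n,u,v,hsv[v,u])
    b=((hsv[...,0]>=14)&(hsv[...,0]<=32)&(hsv[...,1]>90)&(hsv[...,2]>90))
    for c in blobs(b,12)[:14]:
        u,v=cen(c); print(n,np.round([u,v,cv2.contourArea(c)]),p2w(m,u,v,12).round())
im=cv2.imread("pics/top0.png")
a=cv2.resize(im[220:350,130:260],(520,520),interpolation=cv2.INTER_CUBIC)
b=cv2.resize(im[205:335,413:543],(520,520),interpolation=cv2.INTER_CUBIC)
cv2.imwrite("pics/crop0.png",cv2.resize(np.hstack([a,b]),(800,400)))
E
```

```text
top 329 227 [ 23 128 106]
top 194 257 [ 24 123 106]
top 160 216 [  1  66 104]
top 347 337 [ 15 158 103]
top 460 260 [ 12 166  80]
top 475 225 [ 13  56 104]
top 205 305 [ 37  21 111]
top 182 279 [ 13 155  94]
top 120 120 [ 30  49 104]
top [ 346.  337. 4750.] [429. -20.  12.]
top [167. 265. 124.] [575. 344.  12.]
top [328. 225. 122.] [657.  13.  12.]
top [193. 257. 120.] [592. 292.  12.]
scene 292 268 [ 20 113 163]
scene 407 360 [ 21 110 170]
scene 393 430 [176  71 166]
scene 265 170 [ 10 175  93]
scene 236 168 [ 12  43 100]
scene [ 373.  214. 2862.] [438. -11.  12.]
scene [ 207.  383. 1516.] [895. 139.  12.]
scene [411. 353. 445.] [576. 285.  12.]
scene [134. 231. 336.] [ 889. -254.   12.]
scene [441. 357. 229.] [539. 320.  12.]
scene [434. 378. 224.] [573. 341.  12.]
scene [327. 402. 146.] [745. 275.  12.]
scene [292. 268. 140.] [657.  16.  12.]
scene [253. 133. 114.] [ 523. -403.   12.]
scene [531. 167.  98.] [40. 78. 12.]
scene [122. 298.  56.] [ 963. -104.   12.]
scene [166. 148.  42.] [ 733. -471.   12.]
scene [121. 226.  28.] [ 908. -283.   12.]
scene [218. 428.  26.] [912. 216.  12.]
```

View pics/crop0.png

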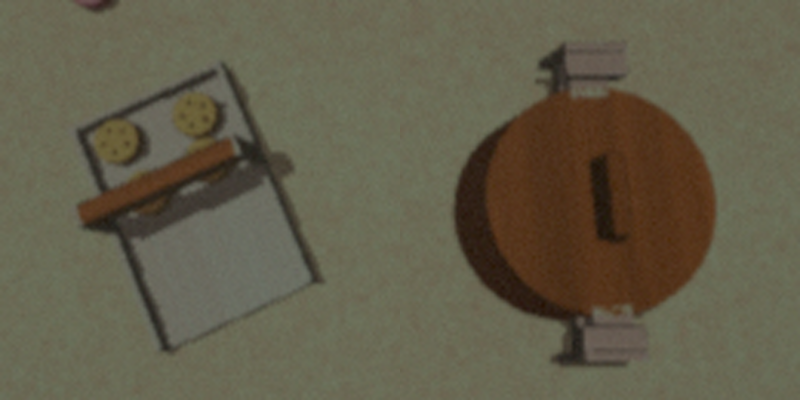

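One stray biscuit is visible. From the top view I'll compute rough poses, then refine them with wrist views.

```bash
python3 - <<'E'
from h import *
m=imaging.camera_model("top")
im=cv2.imread("pics/top0.png");hsv=cv2.cvtColor(im,cv2.COLOR_BGR2HSV)
C=[p2w(m,130+x/3.077,220+y/3.077,20) for x,y in [(80,130),(222,67),(165,350),(322,280)]]
print(np.round(C)); print("tray c",np.mean(C,0).round(1),"yaw",np.degrees(np.arctan2(*((C[2]+C[3]-C[0]-C[1])[1::-1]))))
K=[p2w(m,413+(x-400)/3.077,205+y/3.077,95.5) for x,y in [(596,57),(614,340)]]
print("K",np.round(K,1),np.mean(K,0),np.linalg.norm(K[0]-K[1])/2,np.degrees(np.arctan2(*(K[0]-K[1])[1::-1])))
g=(hsv[...,0]<15)&(hsv[...,1]>110); g[:,:415]=0;g[:200]=0;g[330:]=0;g[:,545:]=0
print([p2w(m,u,v,86).round(1) for (u,v) in [p[0] for p in []]])
c=blobs(g)[0];print(cv2.boundingRect(c),cv2.minEnclosingCircle(c))
print("disc", p2w(m,478.3,271,86))
b=((hsv[...,0]>=14)&(hsv[...,0]<=32)&(hsv[...,1]>90)&(hsv[...,2]>40)); b[:,540:]=0
for c in blobs(b,30): print(np.round(cen(c)),cv2.contourArea(c))
j0=robot.sense()["q"]
for n,(x,y) in dict(can=(540,-320),tray=(530,290),can2=(620,-320)).items():
    for yaw in np.arange(-180,180,30):
        q=robot.inverse_kinematics([x,y,380],down(np.radians(yaw)).as_quat())
        print(n,yaw,None if q is None else np.round(q,2))
E
```

```text
[[580. 364.  20.]
 [622. 272.  20.]
 [438. 301.  20.]
 [481. 202.  20.]]
tray c [530.3 284.7  20. ] yaw -154.6224362461619
K [[ 639.6 -266.7   95.5]
 [ 467.8 -264.4   95.5]] [ 553.7128977  -265.57206526   95.5       ] 85.90643810788235 -0.7500438569444094
[]
(431, 234, 84, 75) ((472.6084289550781, 272.5), 41.75548553466797)
disc [ 550.32290842 -266.18624203   86.        ]
[346. 337.] 4756.0
[316.  77.] 212.5
[194. 259.] 180.5
[168. 265.] 155.0
[328. 226.] 140.0
[178. 286.] 78.0
[501. 291.] 60.5
[200. 275.] 47.0
[449.  73.] 33.0
[413.  83.] 32.5
[281.  73.] 31.5
can -180 [-0.27  0.37  1.06  1.28 -0.33  1.67 -2.41]
can -150 [-0.27  0.37  1.06  1.28 -0.33  1.67 -1.88]
can -120 [-0.27  0.37  1.06  1.28 -0.33  1.67 -1.36]
can -90 [ 0.32  0.25  0.22  1.26 -0.05  1.64 -1.04]
can -60 [ 0.31  0.25  0.23  1.26 -0.06  1.64 -0.51]
can -30 [ 0.3   0.25  0.24  1.26 -0.06  1.64  0.01]
can 0 [ 0.3   0.25  0.25  1.26 -0.06  1.64  0.54]
can 30 [ 0.29  0.25  0.26  1.26 -0.06  1.64  1.06]
can 60 [ 0.29  0.25  0.26  1.26 -0.06  1.64  1.59]
can 90 [ 0.3   0.25  0.25  1.26 -0.06  1.64  2.11]
can 120 [ 0.17
[... 579 characters left out ...]
  1.63  1.56]
tray 150 [-0.56  0.2   0.02  1.31 -0.    1.63  2.08]
can2 -180 [-0.16  0.57  1.06  1.06 -0.5   1.75 -2.41]
can2 -150 [-0.16  0.57  1.06  1.06 -0.5   1.75 -1.89]
can2 -120 [-0.16  0.57  1.06  1.06 -0.5   1.75 -1.36]
can2 -90 [ 0.02  0.47  0.68  1.06 -0.29  1.71 -0.96]
can2 -60 [-0.02  0.48  0.76  1.06 -0.33  1.71 -0.41]
can2 -30 [-0.04  0.49  0.81  1.06 -0.35  1.72  0.12]
can2 0 [-0.16  0.57  1.07  1.07 -0.51  1.75  0.74]
can2 30 [-0.16  0.57  1.07  1.07 -0.5   1.75  1.26]
can2 60 [-0.14  0.55  1.02  1.06 -0.47  1.74  1.76]
can2 90 [-0.12  0.54  0.96  1.06 -0.44  1.73  2.27]
can2 120 [ 1.05  0.64 -1.18  1.01  0.61  1.81  2.21]
can2 150 [ 1.09  0.71 -1.32  1.    0.71  1.85  2.69]
```

```bash
python3 - <<'E'
from h import *
def tip(h,s,t,lip):
    x=np.array([np.cos(h)*np.cos(t),np.sin(h)*np.cos(t),-np.sin(t)]); y=np.array([-np.sin(h),np.cos(h),0]); z=np.cross(x,y)
    ty=s*x; tz=-z; R=np.c_[np.cross(ty,tz),ty,tz]
    return lip-90*x+43*z, Ro.from_matrix(R).as_quat()
for h in range(0,360,30):
  for s in (1,-1):
    r=[]
    for t in (0,20,35,50,60):
        hh=np.radians(h); lip=np.array([552,-266,112.])-35*np.array([np.cos(hh),np.sin(hh),0])
        q=robot.inverse_kinematics(*tip(hh,s,np.radians(t),lip)); r.append(q is not None)
    if sum(r)>2: print(h,s,r, None if q is None else q.round(2))
robot.movep([540,-270,400],down(-np.pi/2).as_quat())
m=imaging.camera_model("wrist"); cv2.imwrite("pics/w1.png",imaging.snapshot("wrist")); np.savez("w1.npz",**m)
print(m); print(robot.sense()["eef_pos"])
cv2.imwrite("pics/top1.png",imaging.snapshot("top"))
E
```

```text
0 1 [True, True, True, False, False] None
0 -1 [True, True, True, False, False] None
30 1 [True, True, True, True, True] [-0.19  0.82  0.56  1.23  0.37  1.91  0.88]
30 -1 [True, True, True, True, True] [-0.42  1.02  1.06  1.24  0.07  1.84 -2.01]
60 1 [True, True, True, True, True] [-0.29  0.57  0.4   1.56  0.71  1.58  0.96]
60 -1 [True, True, True, True, True] [-0.7   0.82  1.06  1.58  0.32  1.4  -1.9 ]
90 1 [True, True, True, True, True] [-0.38  0.31  0.37  1.92  1.03  1.22  1.02]
90 -1 [True, True, True, True, True] [-0.29  0.31  0.27  1.92  1.05  1.25 -2.13]
120 1 [True, True, True, True, True] [-0.42  0.04  0.44  2.23  1.42  0.83  1.09]
120 -1 [True, True, True, True, True] [ 0.11  0.05 -0.1   2.21  1.43  0.85 -2.06]
150 1 [True, True, True, True, True] [ 0.22 -0.12  0.1   2.37  2.23  0.24  0.8 ]
150 -1 [True, True, True, True, True] [ 0.27 -0.12  0.05  2.37  2.24  0.24 -2.35]
180 1 [True, True, True, True, True] [ 0.95 -0.01 -0.26  2.27  4.64  0.59 -1.1 ]
180 -1 [True, True, True, True, True] [ 0.95 -0.01 -0.26  2.27  4.64  0.59  2.04]
210 1 [True, True, True, True, True] [ 0.24
[... 336 characters left out ...]
49  1.32 -0.96  2.03 -0.64]
270 -1 [True, True, True, True, True] [ 1.12  0.8  -0.63  1.28 -0.44  1.77  2.13]
300 1 [True, True, True, True, False] None
300 -1 [True, True, True, True, False] None
330 1 [True, True, True, False, False] None
{'intrinsics': array([[360.97436664,   0.        , 320.04350547],
       [  0.        , 360.97436664, 242.91033762],
       [  0.        ,   0.        ,   1.        ]]), 'R': array([[ 2.51751339e-04, -9.99997520e-01, -2.21269479e-03],
       [-9.52567016e-01, -9.13196228e-04,  3.04327532e-01],
       [-3.04328798e-01,  2.03112521e-03, -9.52564884e-01]]), 't': array([-267.33267386,  423.7361035 ,  705.92087961])}
[ 540.46787584 -269.05033366  399.76963855]
```

View pics/w1.png

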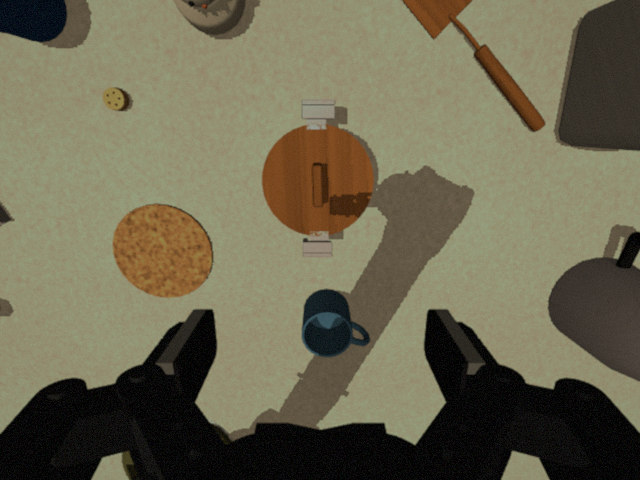

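The wrist view shows the cover disc centred near (319,180), keepers at (318,110) and (317,246), the bar at (319,185), the trivet at (163,250) and the stray at (115,98). Next I'll measure by contour.

```bash
python3 - <<'E'
from h import *
m=dict(np.load("w1.npz")); im=cv2.imread("pics/w1.png"); hsv=cv2.cvtColor(im,cv2.COLOR_BGR2HSV)
def fit(c,z):
    P=np.array([p2w(m,u,v,z)[:2] for u,v in c[:,0,:]]).astype(np.float32); return cv2.minAreaRect(P),cv2.minEnclosingCircle(P),P
g=((hsv[...,0]<15)&(hsv[...,1]>130)).astype(np.uint8)
w=np.zeros_like(g); w[115:245,255:385]=1
g2=cv2.morphologyEx(g*w,cv2.MORPH_OPEN,np.ones((9,9)))
c=blobs(g2)[0]; hull=cv2.convexHull(c); (r,ci,P)=fit(c,86); print("disc",ci,cv2.fitEllipse(P))
k=((hsv[...,1]<45)&(hsv[...,2]>120)); w[:]=0; w[95:260,295:345]=1
cs=blobs(k*w,50)[:3]
K=[]
for c in cs: print("keeper",cv2.boundingRect(c)); r=fit(c,95.5)[0]; print(r); K.append(np.array(r[0]))
for d in [(302,117.5,335,101)]: pass
b=((hsv[...,2]<95)&(hsv[...,1]>120)); w[:]=0; w[155:215,305:328]=1
c=blobs(b*w)[0]; print("bar",cv2.boundingRect(c),fit(c,120)[0])
t=((hsv[...,0]>8)&(hsv[...,0]<=25)&(hsv[...,1]>95)); w[:]=0;w[195:305,100:225]=1
c=blobs(t*w)[0]; print("trivet",fit(c,6)[1])
w[:]=0;w[80:120,95:135]=1
bb=((hsv[...,0]>=14)&(hsv[...,0]<=32)&(hsv[...,1]>90)); c=blobs(bb*w)[0]; print("bis",fit(c,14)[1])
cr=cv2.resize(im[95:260,255:385],None,fx=3.6,fy=3.6,interpolation=cv2.INTER_CUBIC); cv2.imwrite("pics/w1c.png",cr)
E
```

```text
disc ((553.8214721679688, -320.31280517578125), 17.723039627075195) ((555.1596069335938, -320.3197937011719), (26.437232971191406, 30.27572250366211), 141.3368377685547)
keeper (302, 105, 33, 13)
((636.9109497070312, -264.9388427734375), (13.144566535949707, 37.3575553894043), 0.007538100238889456)
keeper (306, 119, 20, 10)
((623.0960083007812, -262.037841796875), (10.056310653686523, 22.341083526611328), 0.011928311549127102)
keeper (302, 99, 31, 5)
((647.8057250976562, -263.8566589355469), (4.312668323516846, 34.73377990722656), 0.006737771909683943)
bar (312, 162, 16, 45) ((555.2457275390625, -266.9425964355469), (51.36676788330078, 17.30075454711914), 0.3504577577114105)
trivet ((430.8766174316406, -18.692289352416992), 78.86727142333984)
bis ((655.6762084960938, 11.530900955200195), 18.041946411132812)
```

View pics/w1c.png

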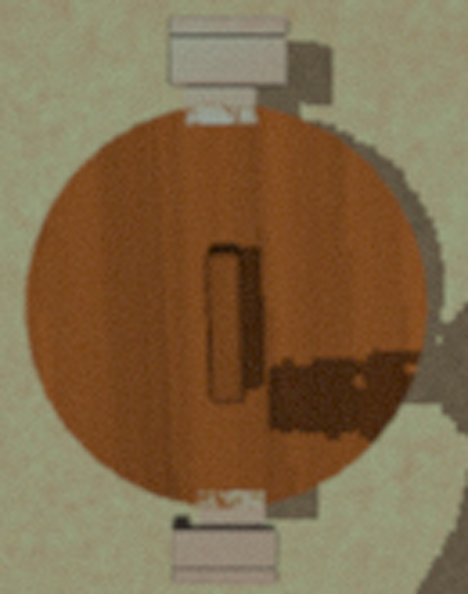

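```bash
python3 - <<'E'
from h import *
m=dict(np.load("w1.npz")); f=lambda x,y,z: p2w(m,255+x/3.6,95+y/3.6,z).round(1)
print("cam",-m["R"].T@m["t"])
print("bar",f(222.5,323.5,120),f(222,245,120),f(224,402,120))
print("disc",f(25,305,86),f(428,305,86),f(226,104,86),f(226,504,86))
print("kT",f(170,36,95.5),f(287,84,95.5),f(170,16,95.5)); print("kB",f(172,526,95.5),f(276,566,95.5),f(276,580,95.5))
E
```

```text
cam [ 618.53638946 -268.37887043  542.88935246]
bar [ 554.7 -263.7  120. ] [ 579.7 -263.6  120. ] [ 528.8 -264.1  120. ]
disc [ 556.  -194.2   86. ] [ 556.1 -335.1   86. ] [ 622.8 -264.6   86. ] [ 483.5 -264.4   86. ]
kT [ 643.5 -246.7   95.5] [ 628.9 -284.6   95.5] [ 649.5 -246.8   95.5]
kB [ 478.  -245.    95.5] [ 462.8 -282.7   95.5] [ 457.4 -282.7   95.5]
```

```bash
cat >> h.py <<'E'
def st(tag=""):
    s=robot.sense(); print(tag,"t%.1f"%s["time_s"],"p",s["eef_pos"].round(1),"F",s["force"].round(1),"gap %.1f ff %.1f"%(s["finger_gap"],s["finger_force"]),"yaw %.3f"%np.arctan2(*Ro.from_quat(s["tool_rot"]).as_matrix()[[1,0],1]))
E
python3 - <<'E'
from h import *
for x,y,z,a in [(434,-19,24,-.57),(434,-19,220,-.57),(554,-264,220,-.57),(434,-19,24,-1.57),(434,-19,24,-.1)]: print(robot.inverse_kinematics([x,y,z],down(a).as_quat()))
effector.set_gripper(45,60)
b=[554,-264.2]; a0=-np.pi/2
robot.movep(b+[180],down(a0).as_quat()); robot.servo_line(b+[91],v=80); st("at")
effector.set_gripper(0,60); st("grip")
for i in range(1,8):
    try: robot.servo_line(b+[91.5],down(a0+i*.145).as_quat(),v=40)
    except robot.PlanningError as e: print("PE",e); break
    st(i)
cv2.imwrite("pics/sc2.png",imaging.snapshot("scene"))
E
```

```text
[ 0.00905683  0.09061591 -0.02732602  2.18246157  0.0032388   0.8685514
 -0.59024919]
[ 0.01657811 -0.13147247 -0.03112537  1.96517545 -0.00422495  1.30782897
 -0.58318055]
[ 0.31077151  0.24710338  0.10829788  1.56813833 -0.02724091  1.32782754
 -0.14764035]
[-9.75034546e-03  9.00452671e-02 -7.90493842e-03  2.18310815e+00
  9.31234859e-04  8.68442249e-01 -1.58822485e+00]
[ 0.01790733  0.0908958  -0.03646385  2.18215724  0.00433456  0.86860433
 -0.12120579]
at t6.0 p [ 554.5 -264.4   91.7] F [0.3 0.6 0.9] gap 45.2 ff 0.0 yaw -1.571
grip t6.4 p [ 554.4 -264.3   91.6] F [-0.4 -0.3  2.7] gap 11.1 ff 60.1 yaw -1.571
1 t6.7 p [ 554.1 -264.3   91.6] F [0.  0.2 1.4] gap 10.9 ff 60.1 yaw -1.428
2 t7.0 p [ 554.1 -264.3   91.7] F [ 0.2 -0.2  2. ] gap 11.4 ff 60.1 yaw -1.285
3 t7.2 p [ 554.1 -264.3   91.7] F [0.9 0.2 2.1] gap 10.8 ff 60.2 yaw -1.141
4 t7.5 p [ 554.1 -264.3   91.6] F [ 0.9 -0.7  3.7] gap 11.3 ff 60.2 yaw -0.996
5 t7.8 p [ 554.1 -264.3   91.6] F [-1.2 -0.5  4.1] gap 10.9 ff 60.3 yaw -0.851
6 t8.1 p [ 554.1 -264.3   91.6] F [-0.4  0.1  2.9] gap 10.9 ff 60.4 yaw -0.706
7 t8.4 p [ 554.1 -264.3   91.7] F [-0.5 -0.1  3.2] gap 10.9 ff 60.5 yaw -0.561
```

```bash
python3 - <<'E'
from h import *
robot.servo_line([554,-264.2,130],v=60); st("lift")
robot.servo_line([554,-264.2,220],v=150); st("up")
robot.servo_line([434,-19,220],v=200)
robot.servo_line([434,-19,40],v=150); robot.servo_line([434,-19,26],v=40); st("near")
robot.servo_line([434,-19,24.4],v=15); st("down")
effector.set_gripper(40,60); st("rel"); robot.servo_line([434,-19,200],v=200)
robot.movep([560,130,420],down(np.pi*115/180).as_quat())
m=imaging.camera_model("wrist"); cv2.imwrite("pics/w3.png",imaging.snapshot("wrist")); np.savez("w3.npz",**m)
m=imaging.camera_model("top"); cv2.imwrite("pics/top3.png",imaging.snapshot("top")); st()
E
```

```text
lift t9.2 p [ 553.8 -264.1  129.8] F [ 0.4  0.6 -2.4] gap 11.1 ff 59.4 yaw -0.556
up t10.0 p [ 553.4 -263.9  218.8] F [-0.4 -0.1 -2.4] gap 11.0 ff 59.4 yaw -0.556
near t13.4 p [433.7 -19.   25.7] F [-0.4 -0.3 -1.8] gap 11.0 ff 59.4 yaw -0.556
down t13.6 p [433.8 -19.   25.6] F [-6.   0.1 10.9] gap 10.8 ff 61.4 yaw -0.556
rel t14.0 p [434.  -19.   24.3] F [0.4 0.  0.2] gap 40.1 ff 0.0 yaw -0.556
 t17.1 p [559.9 129.7 419.6] F [-0.4  0.6  0.6] gap 39.8 ff 0.0 yaw 2.006
```

View pics/w3.png

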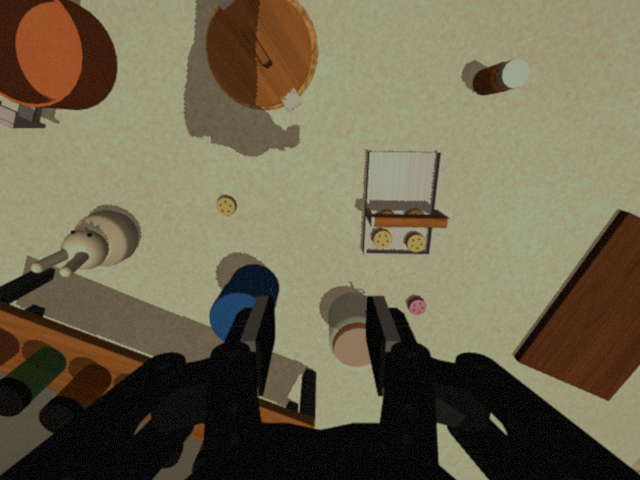

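Cover lies on the trivet and the canister is empty. The only stray is at (227,205). The tray corners are (362,254), (429,254), (367,151) and (438,152), and the handle is at (410,220). Next I'll refine the positions and pick the stray.

```bash
python3 - <<'E'
from h import *
m=dict(np.load("w3.npz")); im=cv2.imread("pics/w3.png"); hsv=cv2.cvtColor(im,cv2.COLOR_BGR2HSV)
def show(n,m,C,H):
    C=[p2w(m,u,v,20) for u,v in C]; x=(C[2]+C[3]-C[0]-C[1])/2; y=(C[0]-C[1]+C[2]-C[3])/2
    print(n,np.round(C,0)[:,:2].tolist(),"c",np.mean(C,0).round(1),"hd",np.arctan2(x[1],x[0]),np.linalg.norm(x),np.linalg.norm(y), np.arctan2(-y[0],y[1]) )
show("w",m,[(429,254),(362,254),(438,152),(367,151)],0)
o=(hsv[...,0]<16)&(hsv[...,1]>150)&(hsv[...,2]>60); w=np.zeros_like(o); w[205:235,360:455]=1
c=blobs(o&w)[0]; print("handle",cv2.boundingRect(c),cv2.minAreaRect(np.array([p2w(m,u,v,80)[:2] for u,v in c[:,0]],np.float32)))
bb=(hsv[...,0]>=14)&(hsv[...,0]<=32)&(hsv[...,1]>90)&(hsv[...,2]>60)
for c in blobs(bb,25):
    u,v=cen(c)
    if 190<v<260 and 200<u<450: print("bis",(round(u),round(v)),cv2.contourArea(c),p2w(m,u,v,16).round(1))
m2=imaging.camera_model("top"); im=cv2.imread("pics/top3.png"); hsv=cv2.cvtColor(im,cv2.COLOR_BGR2HSV)
o=(hsv[...,0]<16)&(hsv[...,1]>135)&(hsv[...,2]>60);w[:]=0; w[255:300,150:215]=1
c=blobs(o&w)[0]; print("handle top",cv2.minAreaRect(np.array([p2w(m2,u,v,80)[:2] for u,v in c[:,0]],np.float32)))
bb=(hsv[...,0]>=14)&(hsv[...,0]<=32)&(hsv[...,1]>90)&(hsv[...,2]>60);w[:]=0;w[200:250,310:350]=1
u,v=cen(blobs(bb&w)[0]); print("stray top",p2w(m2,u,v,12))
cv2.imwrite("pics/w3c.png",cv2.resize(im[225:345,140:250],None,fx=4.5,fy=4.5,interpolation=cv2.INTER_CUBIC))
for x,y,z,a in [(656,12,4,.44),(470,262,10,.44),(470,262,10,-2.7),(540,289,60,.44),(540,289,60,-2.7)]: print(a,robot.inverse_kinematics([x,y,z],down(a).as_quat()))
E
```

```text
w [[590.0, 336.0], [635.0, 239.0], [448.0, 269.0], [490.0, 174.0]] c [540.7 254.6  20. ] hd -2.7087737604618045 158.72619675539096 105.3466578735584 0.42665119107192084
handle (375, 217, 72, 11) ((549.0166015625, 263.081787109375), (13.747174263000488, 98.74871826171875), 23.61835479736328)
bis (384, 234) 351.5 [592.2 257.5  16. ]
bis (226, 205) 293.5 [653.6  14.4  16. ]
bis (416, 243) 268.0 [583.2 309.2  16. ]
bis (415, 211) 65.0 [539.6 283.4  16. ]
bis (387, 212) 38.5 [558.4 244.1  16. ]Traceback (most recent call last):
  File "<stdin>", line 15, in <module>
IndexError: list index out of range
```

The tray has been knocked to about (541,255). I'll re-check it when I'm above it. First the stray.

```bash
python3 - <<'E'
from h import *
a=.42; h=np.array([np.cos(a-np.pi),np.sin(a-np.pi)])
pl=np.array([540.7,254.6])+h*50
for x,y,z,aa in [(654.5,13,4,a),(*pl,10,a),(549.8,258.8,50,a),(549.8,258.8,50,a-np.pi)]: print(aa,robot.inverse_kinematics([x,y,z],down(aa).as_quat()))
effector.set_gripper(60,25)
robot.movep([654.5,13,160],down(a).as_quat()); robot.servo_line([654.5,13,4],v=100); st("at")
effector.set_gripper(0,25); st("grip"); robot.servo_line([654.5,13,180],v=150); st("up")
robot.movep([*(pl+h*40+0),330],down(a).as_quat())
m=imaging.camera_model("wrist"); cv2.imwrite("pics/w4.png",imaging.snapshot("wrist")); np.savez("w4.npz",**m); st()
cv2.imwrite("pics/top4.png",imaging.snapshot("top"))
E
```

```text
0.42 [-0.02036308  0.52021109 -0.05127815  1.65493921  0.03094961  0.96723332
  0.33756234]
0.42 [-0.26900417  0.33663133 -0.25251435  1.92084935  0.10581966  0.89677012
 -0.15409024]
0.42 [-0.30471779  0.39054922 -0.21592496  1.74762477  0.09624291  1.01370448
 -0.13582995]
-2.721592653589793 [ 0.39223721  0.71724638 -1.18072125  1.72379305  0.71039552  1.2005123
  2.58067298]
at t20.4 p [655.1  13.    4.8] F [-0.   0.2  0.2] gap 59.9 ff 0.0 yaw 0.420
grip t20.8 p [654.9  13.    4.6] F [-0.9 -0.1  2. ] gap 28.7 ff 24.8 yaw 0.420
up t22.1 p [653.8  13.  178.7] F [-0.5  0.2 -0.4] gap 28.6 ff 24.7 yaw 0.420
 t23.3 p [459.4 216.3 328.8] F [0.4 0.  0.2] gap 28.3 ff 24.7 yaw 0.417
```

View pics/w4.png

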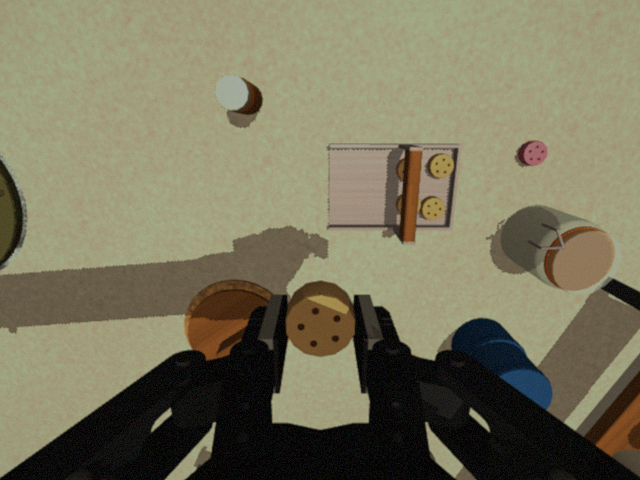

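Biscuit held. Tray rim corners are (459,145), (452,228), (329,145) and (329,228), with the handle running from (413,148) to (408,243). Refining and placing.

```bash
python3 - <<'E'
from h import *
m=dict(np.load("w4.npz")); im=cv2.imread("pics/w4.png"); hsv=cv2.cvtColor(im,cv2.COLOR_BGR2HSV)
C=[p2w(m,u,v,20) for u,v in [(460,145),(452,229),(329,144),(329,229)]]
x=(C[2]+C[3]-C[0]-C[1])/2; print(np.round(C),np.mean(C,0),np.arctan2(-x[1],-x[0]),np.linalg.norm(x),np.linalg.norm(C[0]-C[1]))
o=(hsv[...,0]<16)&(hsv[...,1]>150)&(hsv[...,2]>60); w=np.zeros_like(o); w[135:255,395:425]=1
c=blobs(o&w)[0]; P=np.array([p2w(m,u,v,80)[:2] for u,v in c[:,0]],np.float32); r=cv2.minAreaRect(P); print("handle",cv2.boundingRect(c),r)
print("top edges mid", p2w(m,413,148,80),p2w(m,408.5,243,80), "face", p2w(m,404,195,80),p2w(m,418,195,80))
m2=imaging.camera_model("top"); im=cv2.imread("pics/top4.png"); hsv=cv2.cvtColor(im,cv2.COLOR_BGR2HSV)
o=(hsv[...,0]<16)&(hsv[...,1]>135)&(hsv[...,2]>60); w[:]=0; w[240:300,150:250]=1
for c in blobs(o&w)[:2]: print("top handle",cv2.minAreaRect(np.array([p2w(m2,u,v,80)[:2] for u,v in c[:,0]],np.float32)))
E
```

```text
[[591. 339.  20.]
 [635. 243.  20.]
 [445. 276.  20.]
 [489. 178.  20.]] [539.95156483 258.89589152  20.        ] 0.41220636372556485 159.11220063947172 105.39387611822208
handle (403, 151, 19, 90) ((548.5992431640625, 262.4770202636719), (13.336348533630371, 98.28123474121094), 23.655515670776367)
top edges mid [525.3727739  309.27450787  80.        ] [570.5568737  214.55926723  80.        ] face [540.04075728 261.32792898  80.        ] [554.04789371 267.51406464  80.        ]
top handle ((548.15380859375, 261.503662109375), (12.838220596313477, 96.544189453125), 23.968324661254883)
```

```bash
python3 - <<'E'
from h import *
a=.412; h=-np.array([np.cos(a),np.sin(a)]); c=np.array([539.3,258.2]); p=c+h*52; q=down(a).as_quat()
robot.movep([*p,120],q); robot.servo_line([*p,30],v=100); robot.servo_line([*p,9.5],v=40); st("near")
robot.servo_line([*p,8.5],v=20); st("down")
effector.set_gripper(42,25); st("rel"); robot.servo_line([*p,150],v=120)
robot.movep([*(c+h*90),330],q)
m=imaging.camera_model("wrist"); cv2.imwrite("pics/w5.png",imaging.snapshot("wrist")); np.savez("w5.npz",**m); st()
E
```

```text
near t26.0 p [491.2 237.1   9.5] F [-1.7 -1.7  4.5] gap 28.7 ff 25.2 yaw 0.412
down t26.2 p [491.2 237.1   9.4] F [-5.2 -2.7 11.2] gap 28.7 ff 25.8 yaw 0.412
rel t26.5 p [491.  237.1   8.1] F [-2.9 -0.7  2.1] gap 41.8 ff 0.0 yaw 0.412
 t28.6 p [456.3 221.8 327.5] F [-0.3 -0.4  0.6] gap 42.4 ff 0.0 yaw 0.412
```

View pics/w5.png

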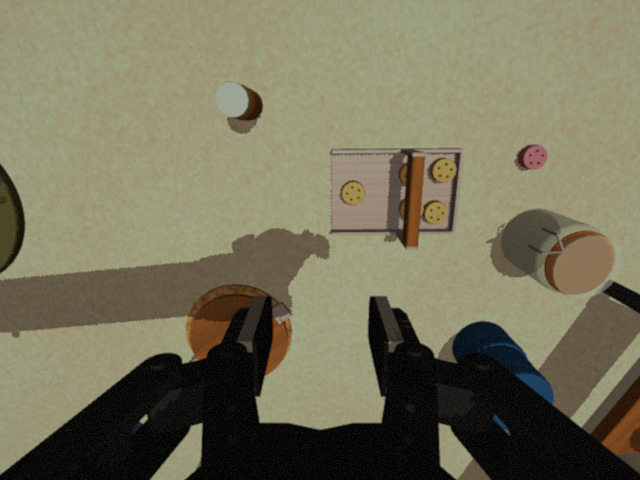

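The biscuit sits at (353,193) on the tray. Next I'll grip the handle and do a small lift.

```bash
cat >> h.py <<'E'
CAN=np.array([553.4,-264.6])
def tip(h,s,t,lip,k=43):
    x=np.array([np.cos(h)*np.cos(t),np.sin(h)*np.cos(t),-np.sin(t)]); y=np.array([-np.sin(h),np.cos(h),0]); z=np.cross(x,y)
    ty=s*x; tz=-z
    return lip-90*x+k*z, Ro.from_matrix(np.c_[np.cross(ty,tz),ty,tz]).as_quat()
E
python3 - <<'E'
from h import *
m=dict(np.load("w5.npz")); im=cv2.imread("pics/w5.png"); hsv=cv2.cvtColor(im,cv2.COLOR_BGR2HSV)
o=(hsv[...,0]<16)&(hsv[...,1]>150)&(hsv[...,2]>60); w=np.zeros_like(o); w[140:260,398:428]=1
c=blobs(o&w)[0]; r=cv2.minAreaRect(np.array([p2w(m,u,v,80)[:2] for u,v in c[:,0]],np.float32)); print("handle",r)
g=[548.5,262.0]; q=down(.412).as_quat()
effector.set_gripper(50,90)
robot.movep([*g,140],q); robot.servo_line([*g,48],v=80); st("at")
effector.set_gripper(0,90); st("grip")
robot.servo_line([*g,60],v=30); st("lift")
cv2.imwrite("pics/sc6.png",imaging.snapshot("scene"))
lip0=np.array([*(CAN+[0,35]),96.])
for t in (0,20,40,55): print(t,[robot.inverse_kinematics(*tip(-np.pi/2,-1,np.radians(t),lip0)), tip(-np.pi/2,-1,np.radians(t),lip0)[0].round()])
E
```

```text
handle ((551.6336669921875, 262.83978271484375), (12.994428634643555, 99.17227172851562), 23.972436904907227)
at t31.1 p [549.  262.2  48.7] F [-0.3 -0.9  0. ] gap 50.0 ff 0.0 yaw 0.412
grip t31.5 p [549.2 262.3  48.9] F [ 1.2 -0.3  3.9] gap 12.6 ff 88.4 yaw 0.412
lift t32.0 p [548.3 261.9  59.8] F [-0.3 -0.4 -4. ] gap 12.6 ff 87.7 yaw 0.412
0 [array([ 0.31709422,  0.22195069, -0.1322181 ,  1.76529745,  0.03170953,
        1.15640487,  1.74610857]), array([ 553., -140.,  139.])]
20 [array([ 0.43757039,  0.31306362, -0.00947563,  1.63501754, -0.32117901,
        1.35475103,  2.09407961]), array([ 553., -160.,  167.])]
40 [array([ 0.53798056,  0.49263848,  0.09869835,  1.47996023, -0.59119025,
        1.6288981 ,  2.31201363]), array([ 553., -188.,  187.])]
55 [array([ 0.56702668,  0.66588231,  0.21100838,  1.35793924, -0.78517102,
        1.86104515,  2.41843582]), array([ 553., -213.,  194.])]
```

View pics/sc6.png

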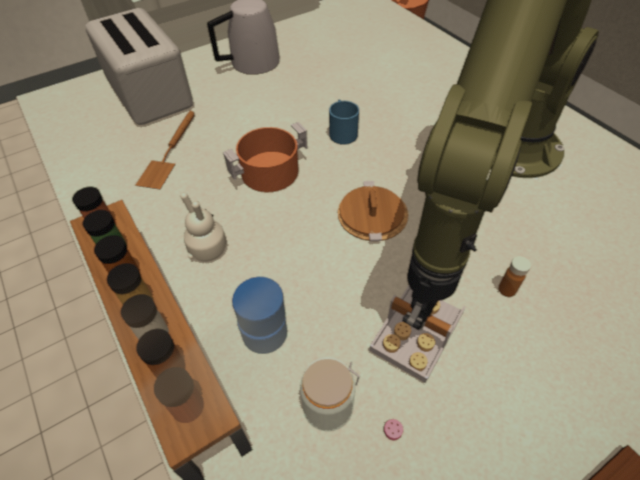

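Tray lifted with all five biscuits aboard (scene view: biscuits around (390–435, 308–360)). Carrying it to the canister.

```bash
python3 - <<'E'
from h import *
k=44; g=[548.5,262.0]
robot.servo_line([*g,190],v=80)
p,q=tip(-np.pi/2,-1,0,np.array([*(CAN+[0,35]),96.]),k)
robot.servo_line([553,60,190],down(1.0).as_quat(),v=110)
robot.servo_line([553,p[1],190],q,v=110); st("above")
m=imaging.camera_model("wrist"); cv2.imwrite("pics/w7.png",imaging.snapshot("wrist")); np.savez("w7.npz",**m)
cv2.imwrite("pics/top7.png",imaging.snapshot("top"))
robot.servo_line(p,q,v=60); st("low")
cv2.imwrite("pics/sc7.png",imaging.snapshot("scene"))
E
```

```text
above t37.8 p [ 553.1 -138.9  190. ] F [ 1.8 -0.1 -3.6] gap 12.8 ff 87.7 yaw 1.572
low t38.9 p [ 553.8 -139.7  140.5] F [-0.4  0.4 -3.7] gap 12.6 ff 87.7 yaw 1.571
```

View pics/sc7.png

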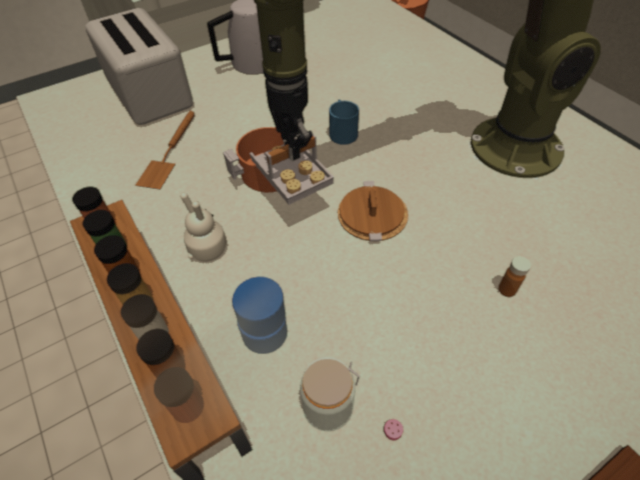

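```bash
python3 - <<'E'
from h import *
k=44
for t in range(5,56,5):
    L=np.array([*(CAN+[0,35]),96.])
    robot.servo_line(*tip(-np.pi/2,-1,np.radians(t),L,k),v=30)
    if t%10==5: st(t)
robot.hold(1.0); st("held")
cv2.imwrite("pics/sc8.png",imaging.snapshot("scene")); cv2.imwrite("pics/top8.png",imaging.snapshot("top"))
a=cv2.imread("pics/sc8.png")[90:230,190:360]; b=cv2.imread("pics/top8.png")[190:330,390:560]
cv2.imwrite("pics/c8.png",cv2.resize(np.hstack([a,b]),(800,329),interpolation=cv2.INTER_CUBIC))
E
```

```text
5 t39.4 p [ 553.5 -144.2  147.9] F [-0.1  0.6 -3.9] gap 12.3 ff 87.7 yaw 1.570
15 t40.3 p [ 553.4 -153.7  161.5] F [ 0.1 -0.  -2.3] gap 13.0 ff 87.7 yaw 1.571
25 t41.1 p [ 553.4 -166.5  173.7] F [-0.1  0.8 -3.4] gap 12.7 ff 87.8 yaw 1.570
35 t42.0 p [ 553.5 -181.1  183.6] F [ 0.4 -1.  -3. ] gap 12.7 ff 88.0 yaw 1.571
45 t42.9 p [ 553.4 -197.   190.6] F [ 0.5  0.5 -2. ] gap 12.9 ff 88.0 yaw 1.570
55 t43.8 p [ 553.4 -214.   194.8] F [ 0.4  0.6 -1.9] gap 12.7 ff 88.0 yaw 1.570
held t44.8 p [ 553.4 -214.   195. ] F [-0.3  0.1 -2.2] gap 12.5 ff 88.0 yaw 1.571
```

View pics/c8.png

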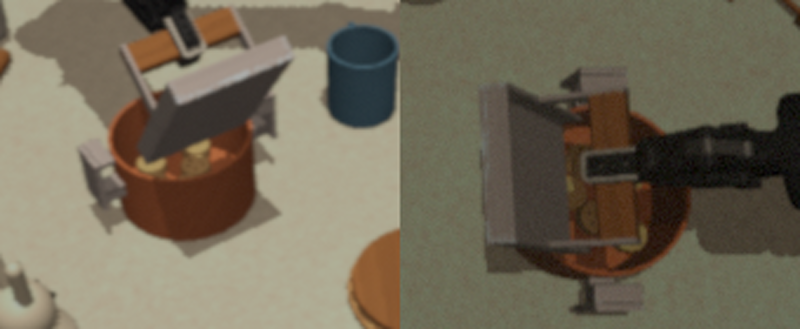

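The biscuits are in the canister, and the force reads as the tray alone. Returning the tray.

```bash
python3 - <<'E'
from h import *
k=44
s=robot.sense(); p=s["eef_pos"]
robot.servo_line([p[0],p[1],p[2]+50],v=60)
L=np.array([*(CAN+[0,35]),146.])
for t in (40,25,10,0): robot.servo_line(*tip(-np.pi/2,-1,np.radians(t),L+[0,0,0 if t else 20],k),v=60)
st("level")
q=down(.412).as_quat(); g=[548.5,262.0]
robot.servo_line([553,60,200],down(1.0).as_quat(),v=160)
robot.servo_line([*g,200],q,v=160); robot.servo_line([*g,70],v=120); robot.servo_line([*g,50],v=40); st("near")
robot.servo_line([*g,48],v=15); st("down")
effector.set_gripper(50,90); st("rel"); robot.servo_line([*g,200],v=150)
robot.movep([500,-240,420],down(-np.pi/2-.0).as_quat())
m=imaging.camera_model("wrist"); cv2.imwrite("pics/w9.png",imaging.snapshot("wrist")); np.savez("w9.npz",**m); st()
cv2.imwrite("pics/top9.png",imaging.snapshot("top"))
E
```

```text
level t48.0 p [ 553.6 -139.2  210.1] F [-1.1 -0.  -2.6] gap 12.7 ff 88.0 yaw 1.572
near t52.6 p [548.4 262.   49.8] F [ 0.2 -0.5 -3.1] gap 12.6 ff 87.9 yaw 0.412
down t52.9 p [549.  262.3  48.9] F [-0.5 -0.2  3.6] gap 12.6 ff 88.8 yaw 0.412
rel t53.4 p [548.5 262.   47.9] F [ 0.1 -0.1 -0.2] gap 49.6 ff 0.0 yaw 0.412
 t56.6 p [ 500.6 -238.6  419.3] F [0.4 1.2 0.4] gap 50.0 ff 0.0 yaw -1.568
```

View pics/w9.png

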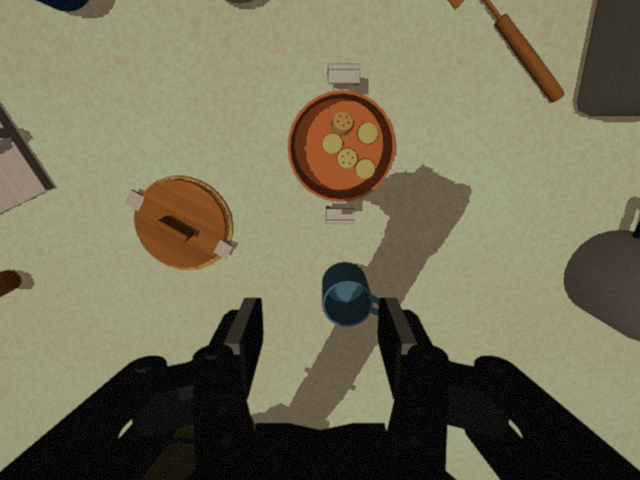

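View pics/top9.png

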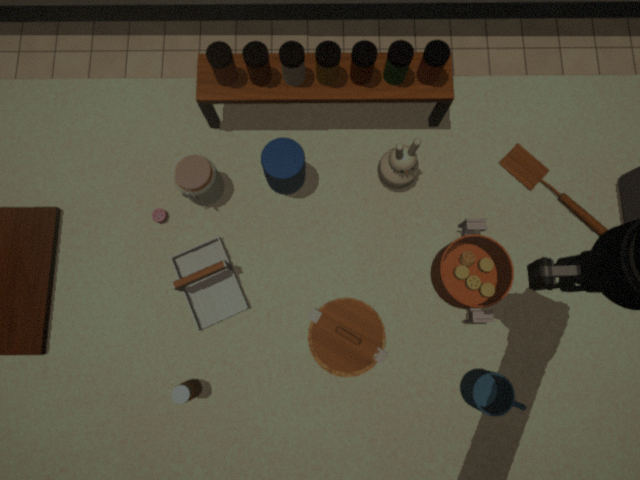

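All five biscuits are in the canister at (332–368, 122–170), and the cover is on the trivet. The tray is back level and the bystanders haven't moved. Refitting the cover.

```bash
python3 - <<'E'
from h import *
y=-.556; q=down(y).as_quat()
effector.set_gripper(40,60)
robot.movep([434,-19,200],q); robot.servo_line([434,-19,50],v=150); robot.servo_line([434,-19,25.3],v=60)
effector.set_gripper(0,60); st("grip")
robot.servo_line([434,-19,220],v=150); st("up")
b=[554,-264.3]
robot.servo_line([*b,220],v=180); robot.servo_line([*b,112],v=120); st("over")
for z in (104,98,94,92,91): robot.servo_line([*b,z],v=25); st(z)
cv2.imwrite("pics/top10.png",imaging.snapshot("top"))
E
```

```text
grip t60.2 p [434.5 -19.   25.8] F [-0.2  0.2  1.7] gap 11.3 ff 59.8 yaw -0.556
up t61.6 p [433.3 -19.  219. ] F [-0.   0.1 -2.8] gap 10.8 ff 59.2 yaw -0.556
over t64.3 p [ 554.7 -264.6  113. ] F [-0.1 -0.3 -2.6] gap 11.0 ff 59.2 yaw -0.556
104 t64.8 p [ 553.9 -264.3  103.8] F [-0.  -0.4 -2. ] gap 11.1 ff 59.2 yaw -0.556
98 t65.2 p [ 553.8 -264.2   97.7] F [ 0.2  0.3 -2.8] gap 11.1 ff 59.2 yaw -0.556
94 t65.5 p [ 553.8 -264.2   93.7] F [ 0.4 -0.1 -2.6] gap 11.0 ff 59.2 yaw -0.556
92 t65.7 p [ 554.  -264.3   91.9] F [ 0.  -0.6 -2.4] gap 11.1 ff 59.3 yaw -0.556
91 t66.0 p [ 554.  -264.3   91.8] F [-2.6  1.1  4. ] gap 11.3 ff 60.2 yaw -0.556
```

Seated at z 91.8, as before. Turning clockwise to the stop.

```bash
python3 - <<'E'
from h import *
b=[554,-264.3,91.2]
for y in (-.7,-.85,-1.0,-1.15,-1.3,-1.42,-1.5,-1.55,-1.57,-1.59,-1.605,-1.62,-1.635):
    robot.servo_line(b,down(y).as_quat(),v=40); st(y); s=robot.sense(); print("   M",s["moment"].round(2))
    if y<-1.3 and abs(s["moment"][2])>1.2: break
E
```

```text
-0.7 t66.3 p [ 554.7 -264.6   91.8] F [-1.2 -1.1  3.8] gap 11.0 ff 60.0 yaw -0.698
   M [ 0.09  0.09 -0.3 ]
-0.85 t66.6 p [ 554.8 -264.6   91.8] F [ 0.7 -1.2  4.1] gap 11.0 ff 60.2 yaw -0.846
   M [ 0.01 -0.02 -0.28]
-1.0 t66.9 p [ 554.6 -264.6   91.8] F [ 0.6 -0.   5.4] gap 10.8 ff 60.3 yaw -0.996
   M [ 0.03 -0.01 -0.28]
-1.15 t67.2 p [ 554.6 -264.6   91.8] F [-0.6  0.3  5. ] gap 11.0 ff 60.4 yaw -1.146
   M [ 0.01 -0.02 -0.29]
-1.3 t67.5 p [ 554.5 -264.6   91.8] F [ 0.7 -0.1  5.3] gap 10.9 ff 60.4 yaw -1.296
   M [ 0.05 -0.01 -0.38]
-1.42 t67.8 p [ 554.5 -264.6   91.8] F [-0.7  0.8  6.4] gap 11.2 ff 60.4 yaw -1.416
   M [-0.    0.03 -0.37]
-1.5 t68.0 p [ 554.6 -264.6   91.8] F [0.3 0.4 5.4] gap 11.0 ff 60.3 yaw -1.496
   M [ 0.06  0.06 -0.22]
-1.55 t68.3 p [ 554.5 -264.6   91.8] F [1.3 0.  5.1] gap 10.7 ff 60.3 yaw -1.545
   M [-0.01  0.02 -0.04]
-1.57 t68.5 p [ 554.5 -264.6   91.8] F [-0.1  0.4  5.5] gap 11.1 ff 60.3 yaw -1.565
   M [0.07 0.07 0.2 ]
-1.59 t68.8 p [ 554.6 -264.6   91.8] F [-0.7  0.3  5.3] gap 11.3 ff 60.3 yaw -1.585
   M [0.   0.07 0.17]
-1.605 t69.0 p [ 554.5 -265.    91.8] F [-0.8 -0.7  4.9] gap 10.9 ff 60.6 yaw -1.599
   M [-0.2   0.05  0.5 ]
-1.62 t69.3 p [ 554.4 -265.3   91.8] F [-0.2 -1.6  5.2] gap 11.2 ff 62.7 yaw -1.614
   M [-0.35  0.02  0.95]
-1.635 t69.5 p [ 554.4 -265.3   91.8] F [-1.  -1.7  5.4] gap 10.8 ff 68.5 yaw -1.628
   M [-0.31  0.07  1.25]
```

The moment rises from about −1.60, so the tabs are on the stops. Releasing and checking.

```bash
python3 - <<'E'
from h import *
s=robot.sense()
robot.servo_line([554.3,-265,91.6],down(-1.605).as_quat(),v=30); st()
effector.set_gripper(40,60); robot.servo_line([554.3,-265,220],v=120)
robot.movep([500,-240,350],down(-np.pi/2).as_quat())
m=imaging.camera_model("wrist"); im=imaging.snapshot("wrist"); cv2.imwrite("pics/w11.png",im); np.savez("w11.npz",**m); st()
u,v=proj(m,[*CAN,90]).astype(int); print(u,v)
c=im[max(0,v-110):v+110,u-110:u+110]; cv2.imwrite("pics/c11.png",cv2.resize(c,None,fx=2.7,fy=2.7,interpolation=cv2.INTER_CUBIC))
E
```

```text
t69.8 p [ 554.4 -265.3   91.8] F [-0.9 -0.9  5. ] gap 11.5 ff 60.7 yaw -1.603
 t72.1 p [ 499.8 -239.6  348.7] F [-0.2 -0.  -1.2] gap 40.0 ff 0.0 yaw -1.571
344 151
```

View pics/c11.png

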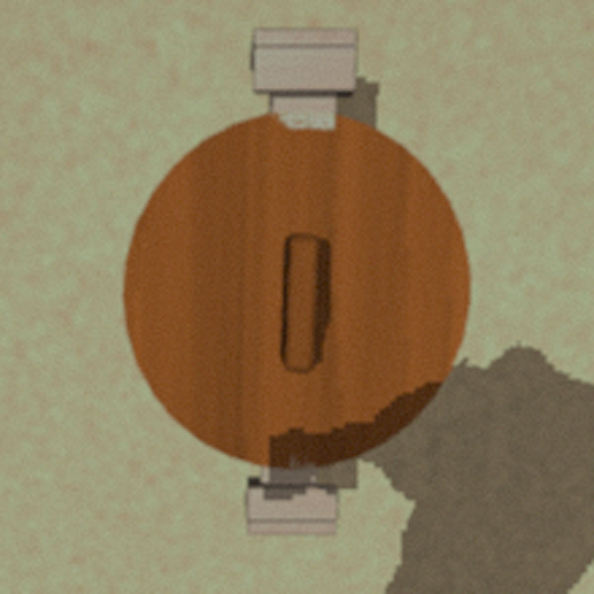

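The close-up shows the cover seated with both tabs under the keepers, at (305,100) and (293,475). Handing in.

```bash
python3 -c "
from h import *
print(robot.finish_job())"
```

```text
the job is handed in; nothing more can be done
None
```

The job is handed in: all five biscuits are in the canister, its cover is back on and turned to the stops, the tray is level on the counter, and the tins, jar and lantern were not touched; no verdict came back.

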